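# Turn the weld coupon bevel up onto the backing block

## Task

Take the orange-handled lifter from its rubber pad, slide its thin blade along the jig's base plate, lightly pressed on it, under the bevelled edge of the steel coupon that lies in front of the copper block, and tip the coupon over onto the block so that it lies flat on top with its bevel side up. Touch the coupon with the lifter only, never press or ram the lifter hard (20 newtons at most) against the jig or the coupon, and leave everything else on the bench alone. Finally stand the lifter back on its pad and let go.

Things in the scene. Friction and masses are not known exactly. Their poses are not given: they have to be found in the camera images.
- jig: fixed jig: bright steel base plate, copper block on it. Origin: on the base plate's top face (8 to 14 mm over the bench, varies), at the foot of the block's near face, mid width. x points across the block away from the coupon, z up. Base plate: x -190 to +110 mm, 75 mm to either side. Copper block: x 0 to 100 mm, 55 mm to either side, 12 mm high; its near face (x = 0) is upright
- coupon: loose steel plate 70 x 60 x 8 mm, 0.17 to 0.35 kg, dark above and bright below, lying on the base plate, 4 to 10 mm short of the copper block, up to 5 degrees askew. Origin: centre of its bright bevel-side face (down at the start); z points from there to the dark face (up at the start, down once turned over). The 70 mm run along x, -35 to +35 mm, +x edge at the block
- coupon_edge (a point): middle of the coupon's bevelled edge, at x -35 mm in its bright face's plane. A flat bevel, 2.5 mm high and 7.5 mm deep, is cut from the bright face along this edge, so at the start the edge overhangs 2.5 mm above the base plate. The 2.5 mm blade (rounded front edge) fits under only while it slides on the base plate; it shoves the coupon up to the block, then wedges under it with a few newtons
- lifter: hand lifter, 0.18 kg: flat steel blade 2.5 mm thick, 44 mm wide, front edge rounded, x -20 to +80 mm, with an upright orange square post 24 x 24 mm, top 85 mm above the blade's underside (on a steel foot 30 x 30 mm up to 8.5 mm). Origin: on the blade's underside, straight below the post's axis; x points along the blade to its free front edge, z up the post. Stands flat on the pad at the start
- lifter_tip (a point): middle of the front edge of the lifter's blade, on its underside (80 mm from the post's axis)
- lifter_mid (a point): middle of the blade, on its underside (30 mm ahead of the post's axis)
- pad: fixed black rubber pad 170 x 90 x 4 mm lying on the bench, home of the lifter, left or right of the jig. Origin: centre of its underside, x along its length
- spool: bystander: grey flanged wire spool standing flat, diameter 100, height 55 mm, on the other side of the jig from the pad. Origin: centre of its underside
- spare: bystander: another steel coupon of the same kind lying on the bench behind the jig, bright bevel side already up. Origin: centre of its bright face (top)
- pipe_ring: bystander: short steel pipe cut-off standing upright, diameter 90, height 50 mm. Origin: centre of its underside
- disc: bystander: flat red-brown grinding disc, diameter 115, 6 mm thick. Origin: centre of its underside
- square: bystander: red L-shaped magnetic square, arms about 90 mm, 14 mm thick. Origin: underside, in the corner of the L
- hammer: bystander: hammer lying at the left side of the bench

How it is judged:
On the way, in this order (a step that is already met when the one before it is completed fails the run):
1. the blade, sliding on the jig's base plate, pushes in under the coupon (contact force between lifter and jig above 0.3 N and contact force between lifter and coupon above 0.3 N and angle between coupon's own z axis and vertical between 0.015 and 0.2 rad), for 0.1 s.
2. the lifter, held in the fingers, raises the coupon on edge (contact force between the fingers and lifter above 1 N and contact force between lifter and coupon above 0.1 N and angle between coupon's own z axis and vertical above 0.5 rad), for 0.1 s.
3. the coupon lies bevel side up on the copper block (angle between coupon's own z axis and vertical above 3.05 rad and contact force between coupon and jig above 0.3 N and z of coupon in the frame of jig above 0.017 m), for 0.2 s.
At the end, for the whole second after the job is handed in: the coupon rests flat (within 5 degrees) on top of the copper block, bevel side up, its centre 5 to 95 mm past the block's near face and within 45 mm of its middle line; the lifter stands upright on its pad, the middle of its blade within 50 mm of the pad's centre, released; both at rest (angle between coupon's own z axis and vertical above 3.05 rad and z of coupon in the frame of jig between 0.017 and 0.023 m and x of coupon in the frame of jig between 0.005 and 0.095 m and y of coupon in the frame of jig between -0.045 and 0.045 m and linear speed of each of coupon, lifter below 0.02 m/s and angle between lifter's own z axis and vertical below 0.12 rad and contact force between lifter and pad above 0.5 N and horizontal distance between lifter_mid and pad below 0.05 m and contact force between the fingers and lifter below 0.05 N); the robot touches nothing.
It fails at once if the fingers or the arm touch the coupon (contact force between any of the fingers, the arm and coupon above 0.3 N).
It fails at once if the lifter is pressed against the jig with more than 20 N (contact force between lifter and jig above 20 N).
It fails at once if the lifter pushes on the coupon with more than 20 N (contact force between lifter and coupon above 20 N).
It fails at once if the robot hits the jig (contact force between any of the fingers, the arm and jig above 5 N).
It fails at once if a bystander is moved by more than 15 mm (distance of any of spool, spare, pipe_ring, disc, square, hammer from where it was at the start of the episode above 0.015 m).
It also fails if it takes over 62 s, if anything falls off the work surface, if the arm or the gripper's body presses on something with over 40 N, if the wrist force passes 120 N, or if a joint passes its speed limit or range.

## Robot

A 7-joint arm with a two-finger parallel gripper is mounted at the origin on the work surface. World frame = base frame: x ahead of the robot, y to its left, z up, the work surface at z = 0. Lengths are in m, angles in rad, forces in N, time in s.
With the tool pointing down it reaches from about 0.4 to 0.9 m from the base axis. Payload 5.5 kg.
Tool frame: the origin (TCP) lies at the very end of the fingers, on their centre line; the grasp point (between the pads) lies 19 mm behind it; x points along the fingers, y is the direction in which the jaws open and shut, and the axes are right-handed (so a half turn about x gives the same grasp; the last joint's range is limited). The gripper opens to 85 mm and grips with 20 to 120 N. Pads are 22 mm wide; open, the fingers measure 114 mm over their backs; the gripper's body (76 mm by 85 mm) begins 54 mm behind the grasp point. The pads swing forward as they close: fully open they stand 13 mm farther back than shut.
Start: joints at [1.611, 0.501, -0.427, 1.55, 0.221, 1.138, -0.21], TCP at [0.144, -0.634, 0.231] pointing down, gripper open.
Joint ranges: [-2.88, 2.88], [-0.31, 2.03], [-1.54, 1.56], [0.2, 2.42], [-1.41, 4.55], [0.19, 2.02], [-2.57, 2.57]. Speed limits (rad/s): [2.57, 2.57, 3.14, 3.14, 3.14, 3.14, 3.14].

## Interface

Orientations are given as a rotation vector (axis times angle).
In Python, from plant import status, eyes, job gives the robot as it stands.
- The arm moves only by the tool drive_tool, never from a script. Its argument "motion" is a list that holds one entry, the list of rows, each a list of 7 numbers: the shift along the tool's x, y, z in m, then the turn, a rotation vector about the tool's x, y, z in degrees, then the finger opening in m, from 0 to 0.0854. A call has 1 to 12 rows; each row is the pose to reach, as a shift and turn from the pose commanded when the call began, along the tool's axes at that moment; what a row does not reach only later rows make up. A row lasts 1/10 s, in which the tool goes at most 50 mm and 8.59 degrees, less where a joint would pass 70% of its speed; a pose out of reach is approached as far as the arm can. A call with a gripper value outside its range is refused whole. The fingers move at their own pace and stop on an object; "grip_force" is the grip in N (left out, the last holds). Time passes only in rows, so rows that repeat a pose let the fingers close. It gives the time, the measured TCP pose, the force and the opening at its end, in the units of the state.
- status.sense(): the state, without advancing time (a new reading comes with each control period).
- eyes.read_camera(name): name is "side" or "top" or "wrist"; returns a dict with "frame" (480x640x3 uint8, blue, green, red), "mtx" (3x3 intrinsics, pixels), "T" (4x4, takes a point from camera to world coordinates); the wrist camera has in their place "hand_eye" (4x4, takes a point from camera to tool coordinates, whose origin is the TCP and whose axes are the tool frame's). Camera axes: x right, y down, z forward; pixel columns grow to the right and rows downward; lengths in m; the calibration is good to about 2 mm. A picture is of the moment at which its call begins: read the wrist's pose just before it. There is no depth.
- job.job_done(): hands the job in, once; it reports no verdict.
The state is a dict: "t": time; "q": joint angles; "joint_velocities": joint speeds; "joint_efforts": joint torques, N m; "position": TCP position; "orientation": TCP orientation; "force": force on the tool from outside, world axes, zero at the start; "moment": the same for the moment, N m; "width": finger opening in m.
Only numpy, scipy, OpenCV 4.12 (cv2) and the standard library are available. Lean on these libraries where they do the work, as an engineer would, in place of code of your own. Each camera call takes 0.05 s, during which the arm holds its last target. There are 200 camera calls.

## Working session

There is one attempt and no reset: what is moved stays moved. The work goes in short steps, Python scripts to look and compute and a tool call to move; the robot and the scene stay as the last step left them, time stands still between calls to the robot, and variables do not carry over. Pictures are saved under pics/ and viewed, about 8 in all and at most 12, crops included, and the job is handed in when it is done.

Besides the shell and the picture viewer there is one more tool, called after "Emit:" as name(argument=value, ...), one argument or row to a line, values as JSON. drive_tool: Moves the arm, as the interface text tells. Its arguments: {"type":"object","properties":{"motion":{"type":"array"},"grip_force":{"type":"number"}},"required":["motion"]}

```bash
ls; mkdir -p pics; python3 - <<'E'
from plant import status, eyes
import cv2,numpy as np
s=status.sense(); print({k:np.round(v,3) for k,v in s.items()})
for n in ("side","top"):
    d=eyes.read_camera(n); cv2.imwrite(f"pics/{n}0.png",d["frame"]); np.savez(f"{n}0.npz",**d)
    print(n,d["mtx"].round(1).tolist(),d["T"].round(4).tolist())
d=eyes.read_camera("wrist");print(d["hand_eye"].round(4).tolist(),d["mtx"].round(1).tolist())
E
```

```text
pics
{'t': np.float64(0.0), 'q': array([ 1.611,  0.502, -0.427,  1.551,  0.221,  1.138, -0.21 ]), 'joint_velocities': array([ 0.001,  0.001, -0.   ,  0.   , -0.001, -0.001,  0.001]), 'joint_efforts': array([ 0.0000e+00, -5.6952e+01, -5.8150e+00, -2.8094e+01,  1.1000e-02,
        1.2000e-02, -0.0000e+00]), 'position': array([ 0.143, -0.633,  0.23 ]), 'orientation': array([ 2.104,  0.237, -2.105]), 'force': array([ 0.343, -0.104, -0.015]), 'moment': array([-0.016,  0.016, -0.009]), 'width': np.float64(0.085)}
side [[460.1, 0.0, 314.0], [0.0, 460.1, 237.2], [0.0, 0.0, 1.0]] [[-0.8223, -0.3436, 0.4537, 0.0548], [-0.5689, 0.4762, -0.6705, 0.7518], [0.0143, -0.8095, -0.587, 0.6963], [0.0, 0.0, 0.0, 1.0]]
top [[487.6, 0.0, 308.9], [0.0, 487.6, 240.4], [0.0, 0.0, 1.0]] [[0.0048, -0.9821, 0.188, 0.3039], [-1.0, -0.0048, 0.0004, 0.006], [0.0005, -0.188, -0.9822, 1.3899], [0.0, 0.0, 0.0, 1.0]]
[[0.0006, -0.3082, 0.9513, -0.1413], [1.0, 0.0001, -0.0006, 0.0006], [0.0001, 0.9513, 0.3082, -0.078], [0.0, 0.0, 0.0, 1.0]] [[368.2, 0.0, 321.8], [0.0, 368.2, 234.5], [0.0, 0.0, 1.0]]
```

View pics/top0.png

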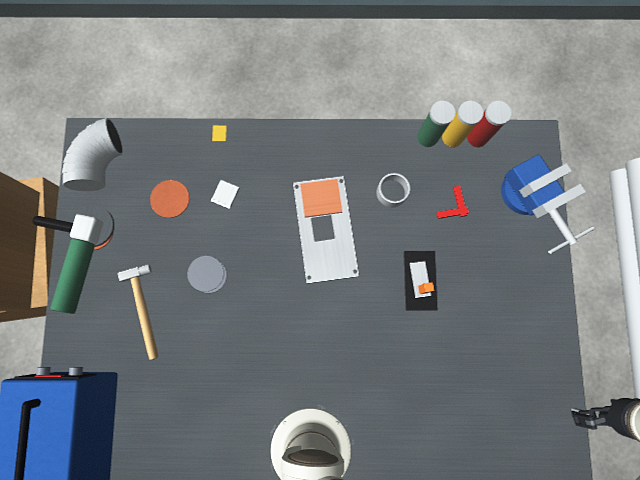

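View pics/side0.png

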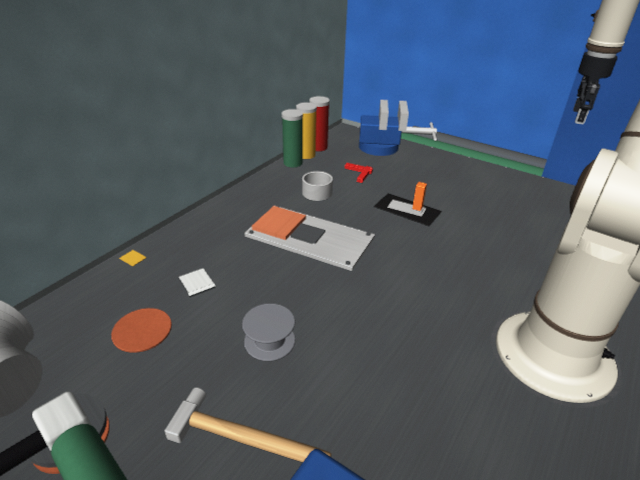

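Top view: jig plate corners at about (293,183), (343,177), (358,276), (307,282), with the copper block at (322,197) and the coupon at (323,228). The pad is at (420,280), with the lifter's blade pointing up the picture and its orange post at (426,288). The side view agrees. Next I'll take coarse measurements.

```bash
cat > h.py <<'E'
import numpy as np, cv2
from scipy.spatial.transform import Rotation as R
def cast(d,px,z,T=None):
    T=d["T"] if T is None else T
    px=np.atleast_2d(np.float64(px)); K=d["mtx"]
    v=np.c_[(px-[K[0,2],K[1,2]])/[K[0,0],K[1,1]],np.ones(len(px))]@T[:3,:3].T
    return T[:3,3]+v*((z-T[2,3])/v[:,2])[:,None]
def proj(d,P,T=None):
    T=d["T"] if T is None else T
    p=(np.atleast_2d(P)-T[:3,3])@T[:3,:3]; p=p@d["mtx"].T
    return p[:,:2]/p[:,2:]
def toolT(s):
    T=np.eye(4);T[:3,:3]=R.from_rotvec(s["orientation"]).as_matrix();T[:3,3]=s["position"];return T
def tri(rays): # list of (T,mtx,px)
    A=np.zeros((3,3));b=np.zeros(3)
    for T,K,p in rays:
        v=T[:3,:3]@np.array([(p[0]-K[0,2])/K[0,0],(p[1]-K[1,2])/K[1,1],1]);v/=np.linalg.norm(v)
        M=np.eye(3)-np.outer(v,v);A+=M;b+=M@T[:3,3]
    return np.linalg.solve(A,b)
def rel(s,pos,Rm):
    "shift and turn (deg) in tool axes from current pose"
    T=toolT(s);return T[:3,:3].T@(np.array(pos)-T[:3,3]), np.degrees(R.from_matrix(T[:3,:3].T@Rm).as_rotvec())
def blobs(m,n=4,amin=15):
    c,_=cv2.findContours(m.astype(np.uint8),cv2.RETR_EXTERNAL,cv2.CHAIN_APPROX_NONE)
    return [x for x in sorted(c,key=cv2.contourArea,reverse=True)[:n] if cv2.contourArea(x)>=amin]
E
python3 - <<'E'
from h import *
d=dict(np.load("top0.npz"));f=d["frame"].astype(int);hsv=cv2.cvtColor(d["frame"],cv2.COLOR_BGR2HSV)
def show(n,m,z,roi):
    mm=np.zeros(m.shape,bool);a,b,c,e=roi;mm[b:e,a:c]=m[b:e,a:c]
    for x in blobs(mm,2):
        r=cv2.minAreaRect(x);bx=cv2.boxPoints(r);print(n,cv2.contourArea(x),bx.round(1).tolist(),"\n  ",cast(d,bx,z)[:,:2].round(3).tolist(),cast(d,[r[0]],z).round(3))
br=f.min(2);org=(hsv[...,1]>140)&(hsv[...,0]<20)
show("pad",f.max(2)<35,.004,(390,240,450,320))
show("blade",br>150,.006,(400,245,440,315))
show("post",org,.09,(400,245,440,315))
show("copper",org,.022,(285,170,350,225))
show("coupon",f.max(2)<110,.018,(308,205,345,245))
show("plate",(br>140)|org,.010,(285,170,365,290))
E
```

```text
blade 379.5 [[409.20001220703125, 263.1000061035156], [424.70001220703125, 260.5], [430.6000061035156, 294.8999938964844], [415.1000061035156, 297.6000061035156]] 
   [[0.504, -0.281], [0.512, -0.326], [0.413, -0.338], [0.406, -0.294]] [[ 0.458 -0.31   0.006]]
post 115.0 [[417.5, 284.29998779296875], [432.5, 281.29998779296875], [434.29998779296875, 290.29998779296875], [419.29998779296875, 293.29998779296875]] 
   [[0.435, -0.284], [0.443, -0.324], [0.419, -0.328], [0.411, -0.288]] [[ 0.427 -0.306  0.09 ]]
copper 30.0 [[300.70001220703125, 183.39999389648438], [336.8999938964844, 178.6999969482422], [341.20001220703125, 211.5], [304.8999938964844, 216.1999969482422]] 
   [[0.735, 0.032], [0.75, -0.074], [0.651, -0.086], [0.637, 0.018]] [[ 0.693 -0.028  0.022]]
coupon 403.5 [[311.20001220703125, 217.89999389648438], [330.20001220703125, 215.0], [333.79998779296875, 237.89999389648438], [314.70001220703125, 240.8000030517578]] 
   [[0.633, 0.0], [0.642, -0.055], [0.574, -0.065], [0.565, -0.01]] [[ 0.603 -0.032  0.018]]
plate 5182.0 [[292.1000061035156, 182.3000030517578], [345.0, 175.10000610351562], [358.6000061035156, 275.79998779296875], [305.70001220703125, 282.8999938964844]] 
   [[0.742, 0.057], [0.765, -0.099], [0.466, -0.135], [0.445, 0.015]] [[ 0.602 -0.041  0.01 ]]
```

```bash
cat >> h.py <<'E'
def down(yaw,pitch=0):
    "tool x down, tool z along heading yaw (deg); pitch>0: nose up"
    z=np.array([np.cos(np.radians(yaw)),np.sin(np.radians(yaw)),0]);x=np.array([0,0,-1.]);y=np.cross(z,x)
    M=np.c_[x,y,z]
    return M@R.from_euler("y",pitch,degrees=True).as_matrix()
E
python3 - <<'E'
from plant import status
from h import *
s=status.sense();T=toolT(s);print(T.round(3))
for yaw in (7,187): 
    a,b=rel(s,[.46,-.27,.25],down(yaw));print(yaw,a.round(3),b.round(1))
print((down(0,5)[:,2]).round(3))
E
```

```text
[[-0.     0.221 -0.975  0.143]
 [ 0.002 -0.975 -0.221 -0.633]
 [-1.    -0.002 -0.     0.23 ]
 [ 0.     0.     0.     1.   ]]
7 [-0.019 -0.285 -0.389] [-1.742e+02 -1.000e-01  0.000e+00]
187 [-0.019 -0.285 -0.389] [5.8 0.  0.1]
[ 0.996  0.    -0.087]
```

Emit:
drive_tool(
  motion=[
    [[-0.019,-0.03,-0.04,0.6,0,0,0.085],[-0.019,-0.06,-0.08,1.2,0,0,0.085],[-0.019,-0.09,-0.12,1.8,0,0,0.085],[-0.019,-0.12,-0.16,2.4,0,0,0.085],[-0.019,-0.15,-0.2,3,0,0,0.085],[-0.019,-0.18,-0.24,3.6,0,0,0.085],[-0.019,-0.21,-0.28,4.2,0,0,0.085],[-0.019,-0.235,-0.32,4.8,0,0,0.085],[-0.019,-0.26,-0.355,5.4,0,0,0.085],[-0.019,-0.285,-0.389,5.8,0,0,0.085],[-0.019,-0.285,-0.389,5.8,0,0,0.085],[-0.019,-0.285,-0.389,5.8,0,0,0.085]],
  ],
)

```text
t: 1.35
position: [0.4606, -0.2687, 0.2502]
orientation: [2.157, 0.135, -2.157]
force: [-0.6, -1.3, 0.3]
width: 0.085
```

```bash
cat >> h.py <<'E'
def wrist(name):
    from plant import status,eyes
    s=status.sense();d=eyes.read_camera("wrist");d["T"]=toolT(s)@d["hand_eye"]
    cv2.imwrite(f"pics/{name}.png",d["frame"]);np.savez(f"{name}.npz",**d);return s,d
E
python3 - <<'E'
from h import *
s,d=wrist("wA");print(s["q"].round(2));a,b=rel(s,[.56,-.10,.25],down(187));print(a.round(3),b.round(1))
E
```

```text
[ 1.01  0.3  -0.64  1.82  0.2   1.09 -1.15]
[ 0.    -0.155 -0.12 ] [0.2 0.  0. ]
```

View pics/wA.png

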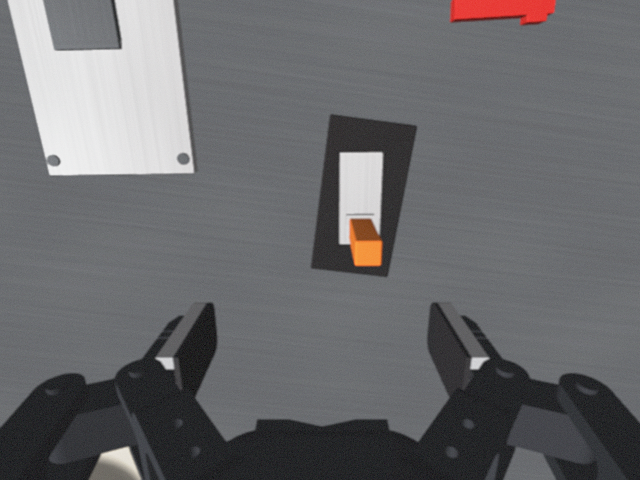

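The wrist view shows the blade at (340–383, 152–245), the orange post top at (368,254), the pad corners at (330,114), (416,126), (388,276), (312,268), and the jig's near end at the upper left. Now view B over the jig.

Emit:
drive_tool(
  motion=[
    [[0,-0.025,-0.02,0,0,0,0.085],[0,-0.06,-0.045,0,0,0,0.085],[0,-0.095,-0.07,0,0,0,0.085],[0,-0.13,-0.1,0,0,0,0.085],[0,-0.155,-0.12,0,0,0,0.085],[0,-0.155,-0.12,0,0,0,0.085],[0,-0.155,-0.12,0,0,0,0.085]],
  ],
)

```text
t: 2.1
position: [0.5599, -0.1028, 0.2499]
orientation: [2.158, 0.13, -2.16]
force: [-0.1, 0.2, 0.5]
width: 0.0852
```

```bash
python3 - <<'E'
from h import *
s,d=wrist("wB");print(s["q"].round(2),s["position"].round(4),s["t"])
E
```

```text
[ 0.68  0.39 -0.7   1.73  0.27  1.13 -1.55] [ 0.5599 -0.1028  0.2499] 2.1
```

View pics/wB.png

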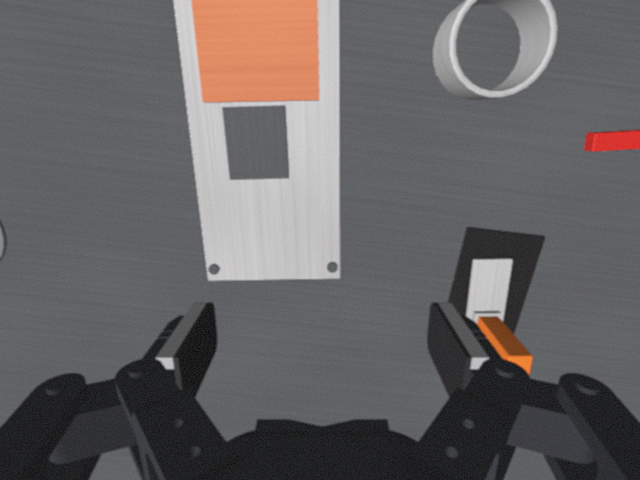

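```bash
cat > m.py <<'E'
from h import *
def quad(m,roi,sub=None):
    mm=np.zeros(m.shape,np.uint8);a,b,c,e=roi;mm[b:e,a:c]=m[b:e,a:c]
    mm=cv2.morphologyEx(mm,cv2.MORPH_CLOSE,np.ones((5,5)))
    c=blobs(mm,1)[0][:,0].astype(float); h=cv2.convexHull(c.astype(np.int32))
    for k in np.arange(.01,.2,.005):
        q=cv2.approxPolyDP(h,k*cv2.arcLength(h,True),True)[:,0].astype(float)
        if len(q)<=4: break
    L=[]
    for i in range(len(q)):   # refine sides by line fits
        p,r=q[i],q[(i+1)%len(q)];u=(r-p)/np.linalg.norm(r-p);w=c-p;t=w@u;dist=abs(w[:,0]*u[1]-w[:,1]*u[0])
        k=(dist<2.5)&(t>.12*np.linalg.norm(r-p))&(t<.88*np.linalg.norm(r-p))
        vx,vy,x,y=cv2.fitLine(c[k].astype(np.float32),cv2.DIST_HUBER,0,.01,.01)[:,0];L.append(np.cross([x,y,1],[x+vx,y+vy,1]))
    P=[np.cross(L[i-1],L[i]) for i in range(len(q))];P=np.array([p[:2]/p[2] for p in P])
    return P[np.lexsort((P[:,0],P[:,1]))]
E
python3 - <<'E'
from m import *
A=dict(np.load("wA.npz"));B=dict(np.load("wB.npz"))
def ch(d):
    f=d["frame"].astype(int);h=cv2.cvtColor(d["frame"],cv2.COLOR_BGR2HSV);o=(h[...,1]>120)&((h[...,0]<20))
    return f,o,f.min(2)
fA,oA,bA=ch(A);fB,oB,bB=ch(B)
r={}
r["bladeA"]=quad(bA>140,(300,140,400,215));r["bladeB"]=quad(bB>140,(455,250,525,312))
r["padA"]=quad(fA.max(2)<55,(300,100,425,285))
r["postA"]=quad(oA&(fA.max(2)>200),(330,200,400,280))
r["copB"]=quad(oB,(180,0,330,110))
r["coupB"]=quad(fB.max(2)<115,(215,100,295,185))
r["plateA"]=quad(bA>120,(0,100,210,185));r["plateB"]=quad(bB>120,(170,185,350,290))
for k,v in r.items(): print(k,v.round(1).tolist())
np.savez("q.npz",**r)
t=lambda a,b:tri([(A["T"],A["mtx"],a),(B["T"],B["mtx"],b)]).round(4)
for i in (0,1): print("bladefront",t(r["bladeA"][i],r["bladeB"][i]))
for i in (2,3): print("platenear",t(r["plateA"][i],r["plateB"][i]))
top=dict(np.load("top0.npz"))
for n,z in (("copB",.022),("coupB",.018),("plateB",.01)): print(n,cast(B,r[n],z)[:,:2].round(4).tolist())
for n,z in (("bladeA",.0065),("padA",.004),("postA",.089),("plateA",.01)): print(n,cast(A,r[n],z)[:,:2].round(4).tolist())
E
```

```text
bladeA [[340.2, 152.0], [382.4, 152.0], [338.7, 214.0], [379.4, 214.0]]
bladeB [[472.9, 259.0], [511.9, 259.0], [467.0, 310.0], [503.6, 310.0]]
padA [[331.5, 115.4], [415.1, 126.4], [312.4, 266.4], [385.8, 275.1]]
postA [[351.2, 241.0], [380.0, 241.0], [353.3, 265.0], [380.0, 265.0]]
copB [[192.3, -0.0], [315.5, -0.0], [317.3, 98.6], [203.6, 100.7]]
coupB [[283.5, 106.4], [223.4, 108.3], [230.8, 177.0], [287.7, 177.0]]
plateA [[30.6, 100.0], [185.0, 100.0], [193.8, 173.1], [48.9, 175.4]]
plateB [[195.4, 185.0], [338.6, 185.0], [340.5, 278.6], [207.2, 280.4]]
bladefront [ 0.5042 -0.2827  0.0032]
bladefront [ 0.5099 -0.3258  0.0046]
platenear [ 0.4656 -0.1361  0.0117]
platenear [0.4441 0.0137 0.0096]
copB [[0.7186, 0.0297], [0.7315, -0.0771], [0.6514, -0.0881], [0.6367, 0.0181]]
coupB [[0.6407, -0.0567], [0.632, 0.0003], [0.5669, -0.0097], [0.5738, -0.067]]
plateB [[0.5525, 0.0284], [0.5705, -0.1199], [0.465, -0.1364], [0.4445, 0.0135]]
bladeA [[0.5048, -0.2827], [0.5102, -0.3255], [0.4396, -0.2902], [0.4451, -0.3338]]
padA [[0.5391, -0.2691], [0.5391, -0.3543], [0.3742, -0.2692], [0.374, -0.3541]]
postA [[0.4381, -0.2978], [0.4412, -0.3226], [0.4161, -0.303], [0.419, -0.3265]]
plateA [[0.5166, 0.0238], [0.5354, -0.1255], [0.4651, -0.1354], [0.444, 0.0136]]
```

```bash
python3 - <<'E'
from plant import status
from h import *
s=status.sense()
for z in (.16,.045):
    a,b=rel(s,[.4283,-.3133,z],down(187));print(a.round(4),b.round(2))
E
```

```text
[0.0902 0.1922 0.155 ] [-0.19  0.08 -0.05]
[0.2052 0.1921 0.1548] [-0.19  0.08 -0.05]
```

Emit:
drive_tool(
  motion=[
    [[0.01,0.03,0.024,0,0,0,0.085],[0.03,0.065,0.052,0,0,0,0.085],[0.05,0.1,0.08,0,0,0,0.085],[0.07,0.135,0.108,0,0,0,0.085],[0.09,0.17,0.137,0,0.08,0,0.085],[0.09,0.192,0.155,-0.2,0.08,-0.05,0.085],[0.09,0.192,0.155,-0.2,0.08,-0.05,0.085],[0.125,0.192,0.155,-0.2,0.08,-0.05,0.085],[0.165,0.192,0.155,-0.2,0.08,-0.05,0.085],[0.195,0.192,0.155,-0.2,0.08,-0.05,0.085],[0.205,0.192,0.155,-0.2,0.08,-0.05,0.085],[0.205,0.192,0.155,-0.2,0.08,-0.05,0.085]],
  ],
)

```text
t: 3.35
position: [0.4283, -0.3111, 0.0443]
orientation: [2.158, 0.136, -2.16]
force: [0.4, -0.8, 0.4]
width: 0.0851
```

```bash
python3 - <<'E'
from h import *
s,d=wrist("wC");print(s["position"].round(4),s["q"].round(2));a,b=rel(s,[.4283,-.3133,.045],down(187));print(a.round(4),b.round(2))
E
```

```text
[ 0.4283 -0.3111  0.0443] [ 0.99  0.58 -0.51  1.98  0.43  0.69 -1.24]
[-0.0007  0.0022  0.0003] [0.08 0.04 0.15]
```

View pics/wC.png

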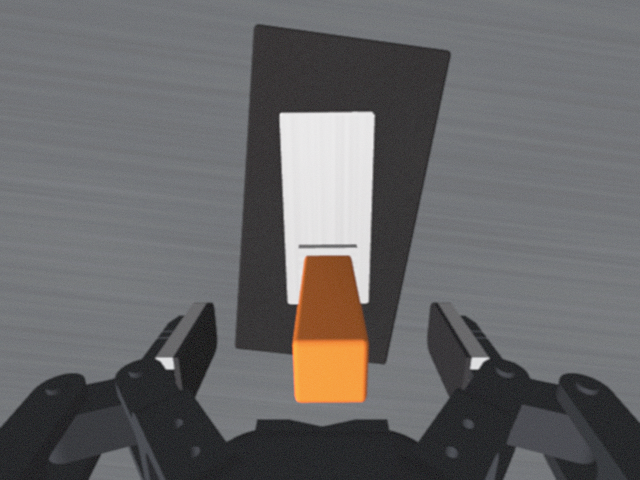

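The post sits 8 px (about 2.5 mm) to the right of the jaw centre, at (330,370). I'll correct that and close.

Emit:
drive_tool(
  motion=[
    [[0,0.0022,0,0,0,0.1,0.085],[0,0.0022,0,0,0,0.1,0.085],[0,0.0022,0,0,0,0.1,0.02],[0,0.0022,0,0,0,0.1,0.015],[0,0.0022,0,0,0,0.1,0.015],[0,0.0022,0,0,0,0.1,0.015],[0,0.0022,0,0,0,0.1,0.015],[0,0.0022,0,0,0,0.1,0.015],[0,0.0022,0,0,0,0.1,0.015],[0,0.0022,0,0,0,0.1,0.015]],
  ],
  grip_force=80,
)

```text
t: 4.4
position: [0.4302, -0.3132, 0.0455]
orientation: [2.158, 0.134, -2.155]
force: [-1.3, 0.6, 4.7]
width: 0.0229
```

```bash
python3 - <<'E'
from h import *
from plant import status
s=status.sense();print({k:np.round(s[k],4).tolist() for k in ("t","position","force","moment","width")})
yaw=7.85;c=np.cos(np.radians(yaw));n=np.sin(np.radians(yaw));J=lambda x,y,z:np.array([.6435+c*x-n*y,-.035+n*x+c*y,z])
dz=s["position"][2]-.004
a,b=rel(s,J(-.182,.007,.0105+.025+dz),down(187.85));print("tgt",J(-.182,.007,0),a.round(4),b.round(2))
np.savez("st.npz",pos=s["position"],ori=s["orientation"])
E
```

```text
{'t': 4.4, 'position': [0.4302, -0.3132, 0.0455], 'force': [-1.31, 0.6269, 4.6919], 'moment': [0.1522, 0.2387, 0.0681], 'width': 0.0229}
tgt [ 0.46224946 -0.05292318  0.        ] [-0.0317 -0.2542 -0.0644] [-0.68 -0.08 -0.06]
```

Emit:
drive_tool(
  motion=[
    [[-0.02,0,0,0,0,0,0.015],[-0.05,0,0,0,0,0,0.015],[-0.06,-0.02,-0.005,0,0,0,0.015],[-0.06,-0.055,-0.014,-0.2,0,0,0.015],[-0.06,-0.095,-0.024,-0.3,0,0,0.015],[-0.06,-0.135,-0.034,-0.4,0,0,0.015],[-0.06,-0.175,-0.044,-0.5,0,0,0.015],[-0.06,-0.21,-0.053,-0.6,0,0,0.015],[-0.06,-0.24,-0.06,-0.7,0,0,0.015],[-0.06,-0.254,-0.064,-0.7,0,0,0.015],[-0.06,-0.254,-0.064,-0.7,0,0,0.015],[-0.06,-0.254,-0.064,-0.7,0,0,0.015]],
  ],
)

```text
t: 5.6
position: [0.4611, -0.0529, 0.1047]
orientation: [2.15, 0.148, -2.149]
force: [-0.7, -0.5, -2.2]
width: 0.0232
```

```bash
python3 - <<'E'
from m import *
s,d=wrist("wD");print({k:np.round(s[k],4).tolist() for k in ("t","position","force","moment","width","q")})
print(down(187.85).round(3).tolist(),toolT(s)[:3,:3].round(4).tolist())
E
```

```text
{'t': 5.6, 'position': [0.4611, -0.0529, 0.1047], 'force': [-0.6549, -0.4692, -2.2162], 'moment': [-0.0224, 0.0437, -0.0525], 'width': 0.0232, 'q': [0.6087, 0.3989, -0.6482, 2.1036, 0.3544, 0.7452, -1.6983]}
[[0.0, 0.137, -0.991], [0.0, -0.991, -0.137], [-1.0, 0.0, 0.0]] [[0.0005, 0.1381, -0.9904], [-0.0008, -0.9904, -0.1381], [-1.0, 0.0009, -0.0003]]
```

View pics/wD.png

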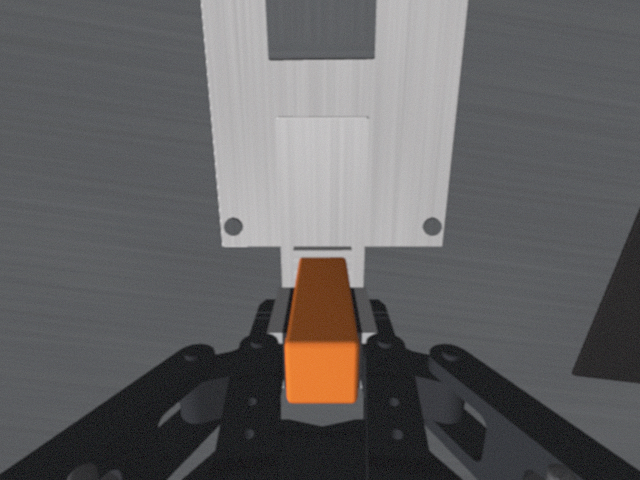

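The blade is centred (u≈322, front edge at v=117) and aligned with the plate and the coupon (near edge at v=59). I'll descend next, with a slight nose-down turn.

Emit:
drive_tool(
  motion=[
    [[0.02,0,0,0,-0.3,0,0.015],[0.038,0,0,0,-0.6,0,0.015],[0.044,0,0,0,-0.6,0,0.015],[0.046,0,0,0,-0.6,0,0.015],[0.046,0,0,0,-0.6,0,0.015],[0.046,0,0,0,-0.6,0,0.015]],
  ],
)

```text
t: 6.25
position: [0.4624, -0.0534, 0.0598]
orientation: [2.141, 0.145, -2.158]
force: [0.5, -0.6, -2.2]
width: 0.0232
```

Emit:
drive_tool(
  motion=[
    [[0.001,0,0,0,0,0,0.015],[0.002,0,0,0,0,0,0.015],[0.003,0,0,0,0,0,0.015],[0.003,0,0,0,0,0,0.015],[0.003,0,0,0,0,0,0.015]],
  ],
)

```text
t: 6.75
position: [0.4618, -0.0531, 0.0562]
orientation: [2.14, 0.146, -2.159]
force: [-0.3, 0.5, -0.9]
width: 0.023
```

Emit:
drive_tool(
  motion=[
    [[0.0005,0,0,0,0,0,0.015],[0.001,0,0,0,0,0,0.015],[0.0015,0,0,0,0,0,0.015],[0.0015,0,0,0,0,0,0.015],[0.0015,0,0,0,0,0,0.015]],
  ],
)

```text
t: 7.25
position: [0.4618, -0.0532, 0.0546]
orientation: [2.14, 0.146, -2.159]
force: [0.5, 0.1, -1.6]
width: 0.0232
```

Emit:
drive_tool(
  motion=[
    [[0.0005,0,0,0,0,0,0.015],[0.001,0,0,0,0,0,0.015],[0.001,0,0,0,0,0,0.015],[0.001,0,0,0,0,0,0.015]],
  ],
)

```text
t: 7.65
position: [0.4621, -0.0532, 0.0538]
orientation: [2.14, 0.146, -2.159]
force: [-0.6, -0.9, 1.1]
width: 0.023
```

Emit:
drive_tool(
  motion=[
    [[0.0005,0,0,0,0,0,0.015],[0.001,0,0,0,0,0,0.015],[0.001,0,0,0,0,0,0.015],[0.001,0,0,0,0,0,0.015]],
  ],
)

```text
t: 8.05
position: [0.4626, -0.0532, 0.0534]
orientation: [2.141, 0.146, -2.157]
force: [-2.4, -0.6, 7.8]
width: 0.0231
```

Emit:
drive_tool(
  motion=[
    [[-0.0006,0,0,0,0,0,0.015],[-0.0006,0,-0.002,0,0,0,0.015],[-0.0006,0,-0.005,0,0,0,0.015],[-0.0007,0,-0.008,0,0,0,0.015],[-0.0007,0,-0.011,0,0,0,0.015],[-0.0007,0,-0.014,0,0,0,0.015],[-0.0008,0,-0.017,0,0,0,0.015],[-0.0008,0,-0.02,0,0,0,0.015],[-0.0008,0,-0.02,0,0,0,0.015]],
  ],
)

```text
t: 8.95
position: [0.4822, -0.0505, 0.0536]
orientation: [2.14, 0.146, -2.159]
force: [-1.7, 0.5, 4.3]
width: 0.0236
```

```bash
cat > k.py <<'E'
from h import *
yaw=7.85;c=np.cos(np.radians(yaw));n=np.sin(np.radians(yaw));O=np.array([.6435,-.035])
def jig(p): q=np.array(p)[:2]-O; return np.array([c*q[0]+n*q[1],-n*q[0]+c*q[1],p[2]])
def rep(s):
    T=toolT(s);print("t",round(float(s["t"]),2),"TCPjig",jig(s["position"]).round(4),"pitch",np.degrees(np.arcsin(T[2,2])).round(2),"yaw",np.degrees(np.arctan2(-T[1,2],-T[0,2])).round(2),"F",s["force"].round(2),"M",s["moment"].round(2),"w",round(float(s["width"]),4))
E
python3 - <<'E'
from k import *
s,d=wrist("wE");rep(s);cv2.imwrite("pics/wEc.png",cv2.resize(d["frame"][0:300,180:480],None,fx=2,fy=2))
E
```

```text
t 8.95 TCPjig [-0.1619  0.0067  0.0536] pitch 0.49 yaw 7.87 F [-1.65  0.51  4.31] M [-0.03 -0.09  0.01] w 0.0236
```

View pics/wEc.png

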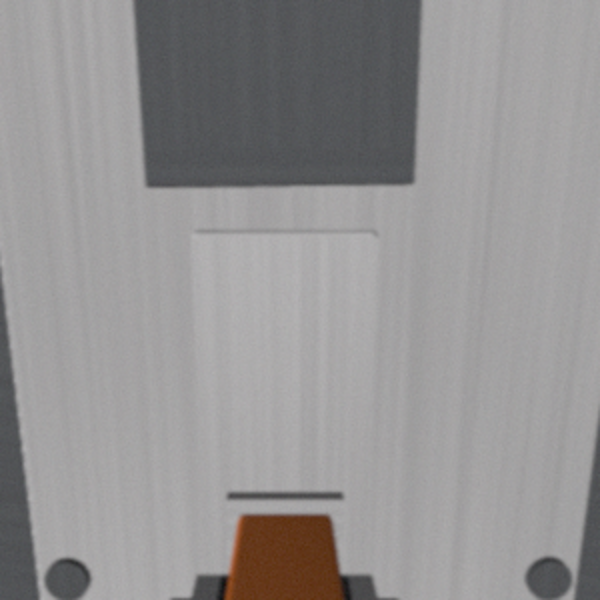

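The blade front is at v=233 and the coupon edge at v=185 in the crop, a gap of about 10 mm. Both are square to each other, and the press is about 6 N. I'll slide on.

Emit:
drive_tool(
  motion=[
    [[0,0,-0.002,0,0,0,0.015],[0,0,-0.004,0,0,0,0.015],[-0.0001,0,-0.006,0,0,0,0.015],[-0.0001,0,-0.008,0,0,0,0.015],[-0.0001,0,-0.01,0,0,0,0.015],[-0.0001,0,-0.012,0,0,0,0.015],[-0.0001,0,-0.014,0,0,0,0.015],[-0.0001,0,-0.014,0,0,0,0.015]],
  ],
)

```text
t: 9.8
position: [0.4957, -0.0486, 0.0536]
orientation: [2.14, 0.146, -2.159]
force: [-2.5, -1.3, 5.7]
width: 0.0228
```

Emit:
drive_tool(
  motion=[
    [[0,0,-0.0015,0,0,0,0.015],[0,0,-0.003,0,0,0,0.015],[0,0,-0.004,0,0,0,0.015],[0,0,-0.004,0,0,0,0.015]],
  ],
)

```text
t: 10.2
position: [0.4994, -0.0481, 0.0535]
orientation: [2.139, 0.146, -2.159]
force: [-2.0, -0.8, 7.5]
width: 0.023
```

```bash
python3 - <<'E'
from k import *
s,d=wrist("wF");rep(s);cv2.imwrite("pics/wFc.png",cv2.resize(d["frame"][0:300,180:480],None,fx=2,fy=2))
E
```

```text
t 10.2 TCPjig [-0.1445  0.0067  0.0535] pitch 0.54 yaw 7.86 F [-2.03 -0.83  7.55] M [-0.02  0.11  0.02] w 0.023
```

Emit:
drive_tool(
  motion=[
    [[-0.0002,0,-0.0015,0,0,0,0.015],[-0.0002,0,-0.003,0,0,0,0.015],[-0.0002,0,-0.0045,0,0,0,0.015],[-0.0002,0,-0.0045,0,0,0,0.015]],
  ],
)

```text
t: 10.65
position: [0.5037, -0.0475, 0.0536]
orientation: [2.139, 0.146, -2.16]
force: [-3.4, -0.9, 6.8]
width: 0.0232
```

```bash
python3 - <<'E'
from k import *
s,d=wrist("wG");rep(s);cv2.imwrite("pics/wGc.png",cv2.resize(d["frame"][0:300,180:480],None,fx=2,fy=2))
for n in "EFG":
    g=cv2.cvtColor(dict(np.load(f"w{n}.npz"))["frame"],cv2.COLOR_BGR2GRAY).astype(int)
    print(n,[(int(v),int(x)) for v,x in enumerate(np.diff(g[20:160,300:340].mean(1)),20) if abs(x)>5])
E
```

```text
t 10.65 TCPjig [-0.1402  0.0067  0.0536] pitch 0.56 yaw 7.86 F [-3.42 -0.88  6.83] M [0.03 0.11 0.  ] w 0.0232
E [(91, 18), (92, 39), (93, 23), (113, -8), (114, -9), (115, 10), (116, 15)]
F [(121, 12), (122, 35), (123, 34), (124, 11)]
G [(131, 24), (132, 39), (133, 21)]
```

View pics/wGc.png

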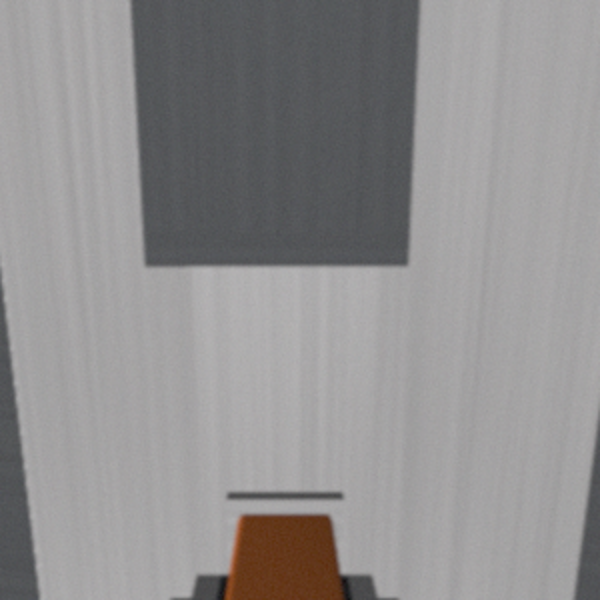

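The coupon edge is now at v=265 in the crop and covers the blade front, which was at 233. So the blade is about 6–7 mm in and the coupon is against the block. I'll push further in.

Emit:
drive_tool(
  motion=[
    [[-0.0001,0,-0.001,0,0,0,0.015],[-0.0001,0,-0.002,0,0,0,0.015],[-0.0001,0,-0.003,0,0,0,0.015],[-0.0001,0,-0.004,0,0,0,0.015],[-0.0001,0,-0.004,0,0,0,0.015]],
  ],
)

```text
t: 11.2
position: [0.5078, -0.0468, 0.0536]
orientation: [2.139, 0.146, -2.16]
force: [-2.0, -1.2, 5.5]
width: 0.0232
```

Emit:
drive_tool(
  motion=[
    [[-0.0001,0,-0.001,0,0,0,0.015],[-0.0001,0,-0.002,0,0,0,0.015],[-0.0001,0,-0.003,0,0,0,0.015],[-0.0001,0,-0.004,0,0,0,0.015],[-0.0001,0,-0.004,0,0,0,0.015]],
  ],
)

```text
t: 11.7
position: [0.5117, -0.0464, 0.0537]
orientation: [2.139, 0.146, -2.16]
force: [-1.6, -0.6, 5.1]
width: 0.0229
```

```bash
python3 - <<'E'
from k import *
s,d=wrist("wH");rep(s)
g=cv2.cvtColor(d["frame"],cv2.COLOR_BGR2GRAY).astype(int)
print([(int(v),int(x)) for v,x in enumerate(np.diff(g[20:200,300:340].mean(1)),20) if abs(x)>5])
E
```

```text
t 11.7 TCPjig [-0.1321  0.0067  0.0537] pitch 0.55 yaw 7.86 F [-1.6  -0.6   5.11] M [ 0.04  0.12 -0.05] w 0.0229
[(149, 16), (150, 38), (151, 29), (152, 8)]
```

The blade is about 15 mm in and forces are low (tip at jig x ≈ -54 mm). I'll lift along the coupon's tipping arc to about 38° and check.

Emit:
drive_tool(
  motion=[
    [[-0.002,0,0,0,0,0,0.015],[-0.004,0,0.0002,0,0,0,0.015],[-0.006,0,0.0003,0,0,0,0.015],[-0.009,0,0.0002,0,0,0,0.015],[-0.0115,0,0,0,0,0,0.015],[-0.0145,0,-0.0004,0,0,0,0.015],[-0.017,0,-0.0008,0,0,0,0.015],[-0.0195,0,-0.0015,0,0,0,0.015],[-0.022,0,-0.0023,0,0,0,0.015],[-0.027,0,-0.0043,0,0,0,0.015],[-0.0316,0,-0.0068,0,0,0,0.015],[-0.0316,0,-0.0068,0,0,0,0.015]],
  ],
)

```text
t: 12.95
position: [0.5201, -0.0451, 0.086]
orientation: [2.142, 0.146, -2.157]
force: [-0.2, 0.8, -2.9]
width: 0.0232
```

```bash
python3 - <<'E'
from k import *
from plant import eyes
s,d=wrist("wI");rep(s)
e=eyes.read_camera("side");a=cv2.resize(d["frame"],None,fx=.625,fy=.625);b=cv2.resize(e["frame"][180:285,220:420],(800//2,210))
h=np.zeros((510,400,3),np.uint8);h[:300]=a[:300,:400];h[300:510]=b;cv2.imwrite("pics/I.png",h)
E
```

```text
t 12.95 TCPjig [-0.1236  0.0068  0.086 ] pitch 0.4 yaw 7.87 F [-0.18  0.83 -2.9 ] M [-0.01  0.18  0.01] w 0.0232
```

View pics/I.png

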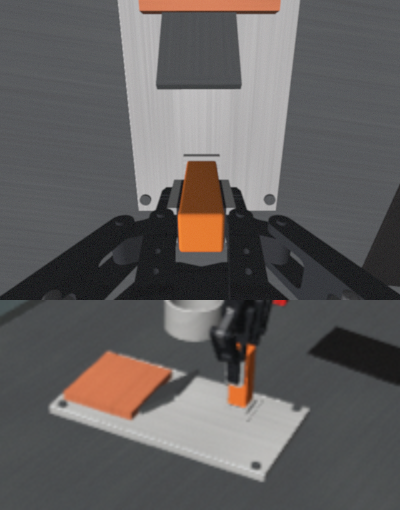

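The coupon is raised to about 40°, square on the blade, with its +x edge against the block. I'll carry on to about 80°.

Emit:
drive_tool(
  motion=[
    [[-0.0025,0,-0.0016,0,0,0,0.015],[-0.0048,0,-0.0033,0,0,0,0.015],[-0.0067,0,-0.005,0,0,0,0.015],[-0.0086,0,-0.0072,0,0,0,0.015],[-0.0105,0,-0.0096,0,0,0,0.015],[-0.012,0,-0.012,0,0,0,0.015],[-0.0136,0,-0.015,0,0,0,0.015],[-0.015,0,-0.018,0,0,0,0.015],[-0.0164,0,-0.021,0,0,0,0.015],[-0.0176,0,-0.025,0,0,0,0.015],[-0.0185,0,-0.0285,0,0,0,0.015],[-0.0185,0,-0.0285,0,0,0,0.015]],
  ],
)

```text
t: 14.25
position: [0.5483, -0.0411, 0.1036]
orientation: [2.141, 0.146, -2.158]
force: [0.8, -0.1, -1.6]
width: 0.0236
```

```bash
python3 - <<'E'
from k import *
from plant import eyes
s,d=wrist("wJ");rep(s)
e=eyes.read_camera("side");a=cv2.resize(d["frame"],None,fx=.625,fy=.625);b=cv2.resize(e["frame"][180:285,220:420],(800//2,210))
h=np.zeros((510,400,3),np.uint8);h[:300]=a[:300,:400];h[300:510]=b;cv2.imwrite("pics/J.png",h)
E
```

```text
t 14.25 TCPjig [-0.0952  0.007   0.1036] pitch 0.44 yaw 7.87 F [ 0.77 -0.11 -1.59] M [-0.02  0.02  0.04] w 0.0236
```

View pics/J.png

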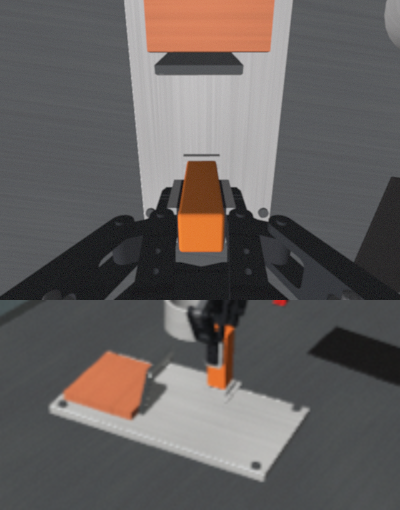

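The coupon stands near 80° against the block. I'll push gently forward so it topples over.

Emit:
drive_tool(
  motion=[
    [[-0.0008,0,-0.003,0,0,0,0.015],[-0.0014,0,-0.006,0,0,0,0.015],[-0.0018,0,-0.009,0,0,0,0.015],[-0.0022,0,-0.011,0,0,0,0.015],[-0.0025,0,-0.013,0,0,0,0.015],[-0.0025,0,-0.015,0,0,0,0.015],[-0.0025,0,-0.017,0,0,0,0.015],[-0.0025,0,-0.019,0,0,0,0.015],[-0.0025,0,-0.021,0,0,0,0.015],[-0.0025,0,-0.023,0,0,0,0.015],[-0.0025,0,-0.025,0,0,0,0.015],[-0.0025,0,-0.025,0,0,0,0.015]],
  ],
)

```text
t: 15.55
position: [0.5724, -0.0378, 0.1056]
orientation: [2.14, 0.146, -2.159]
force: [-0.9, -0.3, -1.5]
width: 0.023
```

```bash
python3 - <<'E'
from k import *
from plant import eyes
s,d=wrist("wK");rep(s)
e=eyes.read_camera("side");a=cv2.resize(d["frame"],None,fx=.625,fy=.625);b=cv2.resize(e["frame"][180:285,220:420],(800//2,210))
h=np.zeros((510,400,3),np.uint8);h[:300]=a[:300,:400];h[300:510]=b;cv2.imwrite("pics/K.png",h)
E
```

```text
t 15.55 TCPjig [-0.0708  0.0069  0.1056] pitch 0.5 yaw 7.87 F [-0.89 -0.33 -1.53] M [-0.02 -0.02 -0.03] w 0.023
```

View pics/K.png

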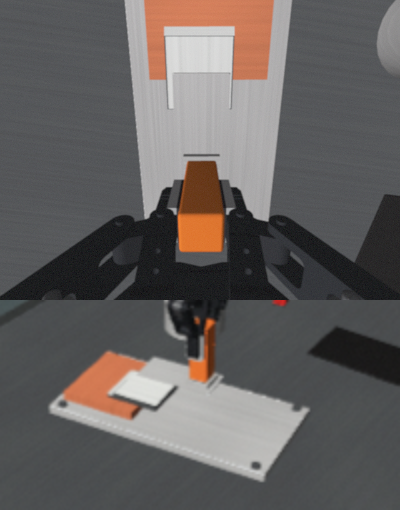

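The coupon has tipped over and lies bright side up on the block, overhanging it somewhat. I'll back off, then measure its place.

Emit:
drive_tool(
  motion=[
    [[-0.01,0,0.01,0,0,0,0.015],[-0.02,0,0.03,0,0,0,0.015],[-0.03,0,0.06,0,0,0,0.015],[-0.03,0,0.08,0,0,0,0.015],[-0.03,0,0.08,0,0,0,0.015],[-0.03,0,0.08,0,0,0,0.015]],
  ],
)

```text
t: 16.25
position: [0.4929, -0.0492, 0.1371]
orientation: [2.141, 0.144, -2.158]
force: [0.5, -1.0, -2.1]
width: 0.0231
```

```bash
python3 - <<'E'
from m import *
from k import *
from plant import eyes
s,d=wrist("wL");rep(s)
t=eyes.read_camera("top");np.savez("top1.npz",**t)
cv2.imwrite("pics/L.png",np.hstack([d["frame"][:300,160:480],cv2.resize(t["frame"][165:290,285:375],None,fx=2.4,fy=2.4)]))
f=t["frame"].astype(int);g=f.min(2)
print("top gray col",[int(v) for v in g[178:250,322]])
q=proj(d,[[O[0]+c*x-n*y,O[1]+n*x+c*y,z] for x,y,z in ((0,.055,.0225),(0,-.055,.0225),(0,.0,.0225))]);print("block edge pred",q.round(1).tolist())
E
```

```text
t 16.25 TCPjig [-0.1511  0.0065  0.1371] pitch 0.46 yaw 7.84 F [ 0.53 -0.95 -2.08] M [-0.03 -0.02 -0.02] w 0.0231
top gray col [96, 229, 206, 89, 103, 107, 106, 106, 102, 104, 107, 107, 103, 105, 103, 104, 105, 107, 104, 98, 126, 233, 235, 236, 237, 236, 235, 236, 238, 238, 238, 240, 243, 156, 180, 196, 217, 231, 231, 207, 226, 219, 180, 184, 216, 225, 216, 215, 217, 216, 215, 215, 216, 216, 220, 223, 225, 228, 228, 229, 229, 231, 231, 231, 231, 231, 230, 230, 228, 238, 244, 249]
block edge pred [[238.9, -15.3], [423.4, -15.3], [331.2, -15.3]]
```

View pics/L.png

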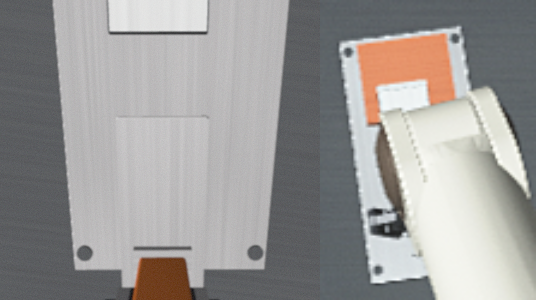

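The wrist view shows the coupon's near edge at v≈32. In the top view its far edge is at row ≈198.

```bash
python3 - <<'E'
from k import *
d=dict(np.load("wL.npz"));t=dict(np.load("top1.npz"))
g=cv2.cvtColor(d["frame"],cv2.COLOR_BGR2GRAY).astype(int)
for u in (275,318,360): print(u,g[26:38,u].tolist(), jig(cast(d,[[u,31]],.0305)[0]).round(4))
row=g[15,240:400];e=[i+240 for i,x in enumerate(np.diff(row)) if abs(x)>25];print(e,[jig(cast(d,[[u,15]],.0305)[0]).round(4) for u in e])
print("far",jig(cast(t,[[322,198.3]],.028)[0]).round(4)); t0=dict(np.load("top0.npz"))
col=t0["frame"][200:225,322].tolist()
print("block near edge top0",col); 
for v in (213,214,215): print(v,jig(cast(t0,[[322,v]],.0225)[0]).round(4))
E
```

```text
275 [227, 227, 227, 229, 219, 158, 84, 62, 117, 169, 190, 186] [-0.026   0.0336  0.0305]
318 [226, 224, 225, 226, 220, 151, 72, 60, 123, 175, 188, 188] [-0.026   0.0079  0.0305]
360 [224, 224, 228, 229, 214, 143, 68, 61, 121, 170, 189, 189] [-0.026  -0.0172  0.0305]
[268, 269, 366, 367] [array([-0.0176,  0.0374,  0.0305]), array([-0.0176,  0.0368,  0.0305]), array([-0.0176, -0.0205,  0.0305]), array([-0.0176, -0.0211,  0.0305])]
far [ 0.0453 -0.0018  0.028 ]
block near edge top0 [[111, 156, 236], [107, 149, 232], [109, 154, 236], [111, 153, 233], [104, 144, 228], [104, 146, 229], [109, 153, 233], [110, 155, 235], [109, 150, 232], [106, 146, 230], [111, 154, 234], [109, 152, 234], [110, 151, 235], [105, 148, 239], [71, 96, 155], [140, 142, 148], [141, 135, 125], [103, 98, 92], [106, 102, 97], [108, 107, 101], [107, 103, 98], [107, 103, 97], [108, 105, 99], [106, 101, 97], [107, 101, 97]]
213 [0.0033 0.0039 0.0225]
214 [0.0004 0.0043 0.0225]
215 [-0.0025  0.0047  0.0225]
```

The coupon centre is at jig x ≈ 9–10 mm by both cameras and y ≈ 8 mm, inside the limits. I'll return the lifter.

```bash
python3 - <<'E'
from h import *
from plant import status
s=status.sense();p=np.load("st.npz");M=R.from_rotvec(p["ori"]).as_matrix()
print(M.round(4).tolist())
for z in (.08,): print([x.round(4) for x in rel(s,p["pos"]*[1,1,0]+[0,0,z],down(187))])
E
```

```text
[[0.0016, 0.1248, -0.9922], [-0.0009, -0.9922, -0.1248], [-1.0, 0.0011, -0.0014]]
[array([0.058 , 0.2532, 0.0989]), array([ 0.8616,  0.4314, -0.074 ])]
```

Emit:
drive_tool(
  motion=[
    [[0,0.02,0.008,0.1,0.1,0,0.015],[0,0.055,0.022,0.2,0.2,0,0.015],[0,0.095,0.038,0.3,0.3,0,0.015],[0,0.135,0.053,0.5,0.4,0,0.015],[0.01,0.175,0.068,0.6,0.43,-0.05,0.015],[0.025,0.21,0.082,0.8,0.43,-0.07,0.015],[0.04,0.24,0.094,0.86,0.43,-0.07,0.015],[0.055,0.2532,0.0989,0.86,0.43,-0.07,0.015],[0.058,0.2532,0.0989,0.86,0.43,-0.07,0.015],[0.058,0.2532,0.0989,0.86,0.43,-0.07,0.015],[0.058,0.2532,0.0989,0.86,0.43,-0.07,0.015]],
  ],
)

```text
t: 17.45
position: [0.4307, -0.3116, 0.0799]
orientation: [2.157, 0.136, -2.158]
force: [1.3, 0.5, -2.1]
width: 0.0231
```

```bash
python3 - <<'E'
from k import *
from plant import status
s=status.sense();rep(s);print(s["position"].round(4));p=np.load("st.npz")
print([x.round(4) for x in rel(s,p["pos"],down(187))])
E
```

```text
t 17.45 TCPjig [-0.2486 -0.2449  0.0799] pitch 0.02 yaw 7.15 F [ 1.26  0.5  -2.08] M [-0.    0.04  0.01] w 0.0231
[ 0.4307 -0.3116  0.0799]
[array([0.0344, 0.0016, 0.0007]), array([0.15  , 0.0209, 0.0468])]
```

Emit:
drive_tool(
  motion=[
    [[0.01,0.001,0,0,0,0,0.015],[0.02,0.001,0,0,0,0,0.015],[0.026,0.001,0,0,0,0,0.015],[0.03,0.001,0,0,0,0,0.015],[0.0325,0.001,0,0,0,0,0.015],[0.0335,0.001,0,0,0,0,0.015],[0.0335,0.001,0,0,0,0,0.015],[0.0335,0.001,0,0,0,0,0.015]],
  ],
)

```text
t: 18.25
position: [0.4295, -0.3144, 0.0461]
orientation: [2.157, 0.132, -2.16]
force: [0.3, -0.2, -1.5]
width: 0.0231
```

Emit:
drive_tool(
  motion=[
    [[0.0003,0,0,0,0,0,0.015],[0.0006,0,0,0,0,0,0.015],[0.001,0,0,0,0,0,0.015],[0.001,0,0,0,0,0,0.015]],
  ],
)

```text
t: 18.65
position: [0.4294, -0.3145, 0.0455]
orientation: [2.157, 0.131, -2.16]
force: [-1.3, -0.1, 4.0]
width: 0.0233
```

On the pad (about 6 N). I'll release and retreat straight up.

Emit:
drive_tool(
  motion=[
    [[0,0,0,0,0,0,0.04],[0,0,0,0,0,0,0.085],[0,0,0,0,0,0,0.085],[0,0,0,0,0,0,0.085],[0,0,0,0,0,0,0.085],[0,0,0,0,0,0,0.085],[0,0,0,0,0,0,0.085]],
  ],
)

```text
t: 19.35
position: [0.4293, -0.3142, 0.0449]
orientation: [2.157, 0.132, -2.16]
force: [-0.2, 0.5, -0.4]
width: 0.0852
```

Emit:
drive_tool(
  motion=[
    [[-0.01,0,0,0,0,0,0.085],[-0.03,0,0,0,0,0,0.085],[-0.06,0,0,0,0,0,0.085],[-0.1,0,0,0,0,0,0.085],[-0.14,0,0,0,0,0,0.085],[-0.18,0,0,0,0,0,0.085],[-0.2,0,0,0,0,0,0.085],[-0.2,0,0,0,0,0,0.085]],
  ],
)

```text
t: 20.15
position: [0.4317, -0.3153, 0.2493]
orientation: [2.16, 0.126, -2.152]
force: [0.4, 0.3, 0.3]
width: 0.0849
```

```bash
python3 - <<'E'
from m import *
from k import *
from plant import eyes
s,d=wrist("wM");rep(s)
f=d["frame"].astype(int);h=cv2.cvtColor(d["frame"],cv2.COLOR_BGR2HSV);o=(h[...,1]>120)&(h[...,0]<20)
W=lambda P:proj(d,P)[0]
u,v=W([.46,-.31,.005]).astype(int);print("pred",u,v)
roi=(u-70,max(v-110,0),u+70,v+110)
p=quad(f.max(2)<55,roi);print("pad",cast(d,p,.004)[:,:2].round(3).tolist())
vb=int(W([.445,-.312,.006])[1]);b=quad(f.min(2)>140,(roi[0],roi[1],roi[2],vb));print("blade",cast(d,b,.0065)[:,:2].round(4).tolist())
b=quad(o&(f.max(2)>200),(u-70,v-50,u+70,v+140));print("post",cast(d,b,.089)[:,:2].round(4).tolist())
t=eyes.read_camera("top");g=t["frame"].astype(int).min(2);m=(g>225)
c=np.zeros_like(m);c[190:225,305:345]=m[190:225,305:345]
x=g[190:240,322].tolist();print(x)
r=g[206,300:345].tolist();print(r)
# bystander check by top-image change
d0=np.load("top0.npz")["frame"];df=(cv2.absdiff(d0,t["frame"]).max(2)>40)
for k in blobs(df,8,20): print(cv2.boundingRect(k))
E
```

```text
t 20.15 TCPjig [-0.2481 -0.2488  0.2493] pitch -0.19 yaw 7.02 F [0.42 0.34 0.29] M [ 0.03 -0.   -0.01] w 0.0849
pred 318 165
pad [[0.539, -0.269], [0.539, -0.355], [0.374, -0.27], [0.374, -0.354]]
blade [[0.5037, -0.2845], [0.509, -0.3272], [0.4442, -0.2906], [0.4495, -0.3347]]
post [[0.4379, -0.3027], [0.4406, -0.3243], [0.4153, -0.3052], [0.418, -0.3273]]
[105, 108, 102, 107, 103, 105, 101, 95, 122, 229, 232, 233, 234, 232, 234, 233, 233, 236, 235, 235, 236, 235, 235, 235, 236, 236, 236, 237, 235, 235, 238, 242, 155, 115, 216, 207, 208, 205, 208, 204, 208, 205, 203, 202, 205, 207, 204, 203, 203, 203]
[203, 210, 200, 143, 86, 95, 98, 98, 82, 177, 228, 239, 237, 234, 231, 235, 236, 235, 234, 235, 237, 236, 233, 236, 237, 237, 236, 236, 237, 203, 140, 92, 100, 100, 104, 102, 99, 101, 99, 98, 92, 128, 196, 203, 203]
(433, 221, 114, 259)
(571, 398, 69, 44)
(270, 444, 70, 36)
(308, 198, 27, 44)
(418, 271, 18, 16)
(338, 454, 6, 21)
```

Lifter and coupon both measure in place, and only the arm, coupon and lifter changed in the top view. I'm handing in the job.

```bash
python3 -c "
from plant import job;print(job.job_done())"
```

```text
the job is handed in; nothing more can be done
None
```

I tipped the coupon over onto the copper block with the lifter, stood the lifter back on its pad, and handed the job in at about 20 s of the 62 s. No verdict was reported.

**How it went:** I gripped the lifter at 80 N and slid the blade along the base plate. It pushed the coupon up to the block and went about 15 mm under it. I then lifted along the tipping arc until the coupon toppled over.

**Forces:** The highest contact force I read was about 10 N, when the blade first touched the plate. While sliding it was about 6–9 N, against the 20 N limit. I only had readings at the end of each move, so a brief peak in between would not show.

**Last checks:**
- **Coupon:** It lies flat with its bright bevel side up. Its centre is about 9–10 mm past the block's near face (wrist camera 9, top camera 10) and about 8 mm off the middle line. That is only 4–5 mm inside the 5 mm limit, but since the two cameras agreed I did not nudge it further.
- **Lifter:** It stands upright on its pad, released, with the middle of its blade about 1 mm from the pad's centre. The open gripper is 200 mm above the position where it let go.
- **Bystanders:** Comparing the top view before and after showed changes only at the arm, the coupon and the lifter.

I did not measure the coupon's tilt when the blade first went under it. I inferred it from how far the blade was in; the later raising and the flip were confirmed in the pictures. No check failed or disagreed by more than about 2 mm.

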